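Pump up the air tank until its indicator pin is out

TASK

Bring the small air tank on the desk up to pressure: with the fingertips push the vent lever round until it is fully shut, square across the outlet, and only then press the pump's plunger right down again and again, letting it spring back up each time, until the indicator pin stands fully out. Raise the pin by pumping only, without touching it, and leave the other things on the desk where they are; finish with the vent shut and the plunger up. Nothing needs to be picked up.

Things in the scene. Friction and masses are not known exactly. Their poses are not given: they have to be found in the camera images.
- air_tank: Hand-pumped air tank, screwed to the desk: a grey tank 190 mm long and 90 mm across lying along its y on a dark plate 120 x 250 mm, highest line of the tank 100 mm above the desk. Origin: on the desk surface, under the pin's axis; z up; y runs along the tank, toward the pump end; x across it, away from the robot at yaw 0 (its yaw is within 0.4 rad of that). Along y: pump at y = +75 mm, indicator pin at y = 0, brass vent valve with its lever at y = -95 mm, all at x = 0.
- plunger (a joint): Pump plunger, m: 0 = up, 0.020 = fully down on a hard stop. A spring brings it back up within half a second; let it rise fully between strokes. It takes 4 to 5 N at first, 9 N just before the stop. Strokes under 10 mm may not raise the pin at all, and strokes that stop short of the bottom by some amount leave the pin half that amount short of fully out.
- plunger_top (a point): Centre of the top of the plunger's black mushroom knob (44 mm across, 18 mm thick, flat middle 28 mm across), 165 mm above the desk when up; it moves down with the plunger. The barrel under it, 36 mm across, ends 129 mm above the desk.
- pin (a joint): Steel indicator pin, m above its lowest position: 0 = 3 mm shows above its collar, 0.040 = fully out (43 mm shows). Starts at 0 to 0.020. A ratchet of 4 mm steps raises it at half the plunger's travel, about 8 mm a full stroke (first 6 to 10, last maybe less); it stays up between strokes. Fully out it rises no further and more strokes do no harm.
- pin_rod: The indicator pin, its origin at the centre of its top: a rod 12 mm across, which stands upright in a round steel collar (24 mm across, top 107 mm above the desk) 75 mm from the pump's axis, between pump and vent valve. 110 mm above the desk at joint 0, 150 mm when fully out.
- vent_lever (a joint): Vent lever, rad: 0 = open, in line with the outlet (arm points along the tank's -y, away from the tank); 1.57 = shut, square across it (arm points along the tank's -x, toward the robot's side), against a stop. Seen from above it turns clockwise to shut. Starts between 0 and 0.35. Turns with about 1.5 N at its end and stays where it is left.
- lever_tip (a point): Top of the round end (15 mm across) of the vent lever, 68 mm from its hinge axis and 140 mm above the desk. The arm is a steel bar 10 mm wide, its underside 124 mm and its top 138 mm above the desk; the end's underside is 122 mm above the desk. Below it is only the desk plate and the short brass outlet at 63 mm.
- lever_hinge (a point): Point on the vertical axis of the vent lever, 140 mm above the desk. The lever's hub round it is 24 mm across and 14 mm high, its top 136 mm above the desk.
- vase: Bystander, loose, to be left alone: white bisque bud vase lying on its side, 96x142x98 mm; origin at its underside.
- cup: Bystander, loose, to be left alone: white plain pot, 94 mm, 95 mm tall; origin at its underside.
- rubber_block: Bystander, loose, to be left alone: small eraser, 21x45x13 mm; origin at its underside.
- tube: Bystander, loose, to be left alone: paint tube lying flat, 34x134x22 mm; origin at its underside.
- jar: Bystander, loose, to be left alone: small black jar with a screw lid, 55 mm across, 54 mm tall; origin at its underside.
- tape: Bystander, loose, to be left alone: roll of masking tape lying flat, 101x112x24 mm; origin at its underside.

How it is judged:
By the outcome, as a careful person would: the job done as asked, in the order asked, and still so for the second after the job is handed in, with the robot touching nothing.
It also fails if it takes over 61 s, if anything falls off the work surface, if the arm or the gripper's body presses on something with over 40 N, if the wrist force passes 120 N, or if a joint passes its speed limit or range.

ROBOT

A 7-joint arm with a two-finger parallel gripper is mounted at the origin on a cart in front of the work surface, level with it; the furniture and walls round the work are solid. World frame = base frame: x ahead of the robot, y to its left, z up, the work surface at z = 0. Lengths are in m, angles in rad, forces in N, time in s.
With the tool pointing down it reaches from about 0.35 to 0.775 m from the base axis. Payload 3.1 kg.
Tool frame: the origin (TCP) lies at the very end of the fingers, on their centre line; the grasp point (between the pads) lies 19 mm behind it; z points along the fingers, y is the line along which they close (so a half turn about z gives the same grasp; the last joint's range is limited). The gripper opens to 85 mm and grips with 20 to 120 N. Pads are 22 mm wide; open, the fingers measure 114 mm over their backs; the gripper's body (76 mm by 85 mm) begins 54 mm behind the grasp point. The pads swing forward as they close: fully open they stand 13 mm farther back than shut.
Start: joints at [-1.177, 0.311, 0.014, 1.512, -0.004, 1.319, -0.027], TCP at [0.232, 0.499, 0.231] pointing down, gripper open.
Joint ranges: [-2.7, 2.7], [-0.3, 1.91], [-1.27, 1.3], [0.12, 2.57], [-1.44, 4.58], [0.2, 2.03], [-3.05, 3.05]. Speed limits (rad/s): [2.79, 2.79, 3.14, 3.14, 3.14, 3.14, 3.14].

INTERFACE

Orientations are given as a 3x3 rotation matrix whose columns are the frame's x, y, z axes.
In Python, from rig import bot gives the robot as it stands. The module is installed in compiled form; this text tells all that it offers.
- The arm moves only by the tool apply_moves, never from a script. Its arguments are lists of equal length, an entry for each row: "offset": the shift along the world's x, y, z in mm, a list of three; "rot": the turn, a rotation vector about the world's x, y, z in rad, a list of three; "jaw": the finger opening in mm, from 0 to 85.4. In form: {"offset": [[x, y, z], ...], "rot": [[wx, wy, wz], ...], "jaw": [jaw, ...]}. A call has 1 to 12 rows; each row shifts and turns the commanded pose from where the row before left it; what a row does not reach is not made up. A row lasts 1/8 s, in which the tool goes at most 62.5 mm and 10.7 degrees, less where a joint would pass 70% of its speed; a pose out of reach is approached as far as the arm can. A call with a gripper value outside its range is refused whole. The fingers move at their own pace and stop on an object; "newtons" is the grip in N (left out, the last holds). Time passes only in rows, so rows that do not move let the fingers close. It gives the time, the measured TCP pose, the force, the opening and the grip force at its end, in the units of the state.
- bot.get_obs(): the state, without advancing time (a new reading comes with each control period).
- bot.camera(name): name is "side" or "top"; returns (picture, depth): 384x512x3 uint8, red, green, blue; 384x512 float32, m along the optical axis (not along the pixel's ray), 0 where there is no reading.
- bot.camera_model(name): a dict with "fx", "fy", "cx", "cy" (pixels), "k1" (the pictures are not rectified: a ray, as slopes to the right and down, at radius r is drawn at 1 + k1 r^2 times it, then the intrinsics apply), "R" (3x3) and "t" (3): a world point X has camera coordinates R X + t. Camera axes: x right, y down, z forward; pixel columns grow to the right and rows downward; lengths in m; the calibration is good to about 2 mm. A picture is of the moment at which its call begins. camera_model takes no time and is no camera call.
- bot.close_job(): hands the job in; it is judged then, once.
The state is a dict: "clock": time; "qpos": joint angles; "qd": joint speeds; "joint_efforts": joint torques, N m; "tcp_pos": TCP position; "tcp_rot": TCP orientation; "force": force on the tool from outside, world axes, zero at the start; "wrist_torque": the same for the moment, N m; "grip_width": finger opening in m; "finger_force": force on a finger pad.
Only numpy, scipy, OpenCV 4.12 (cv2) and the standard library are available. Lean on these libraries where they do the work, as an engineer would, in place of code of your own. Each camera call takes 0.05 s, during which the arm holds its last target. There are 200 camera calls.

## Working session

There is one attempt and no reset: what is moved stays moved. The work goes in short steps, Python scripts to look and compute and a tool call to move; the robot and the scene stay as the last step left them, time stands still between calls to the robot, and variables do not carry over. Pictures are saved under pics/ and viewed, at most 10 in all, crops included, and the job is handed in when it is done.

Besides the shell and the picture viewer there is one more tool, called after "Call:" as name(argument=value, ...) on one line, values as JSON. apply_moves: Moves the arm, as the interface text tells. Its arguments: {"type":"object","properties":{"offset":{"type":"array"},"rot":{"type":"array"},"jaw":{"type":"array"},"newtons":{"type":"number"}},"required":["offset","rot","jaw"]}

```bash
mkdir -p pics; cat > h.py <<'E'
import numpy as np, cv2
from rig import bot
def pts(name,d):
    m=bot.camera_model(name); h,w=d.shape
    u,v=np.meshgrid(np.arange(w),np.arange(h))
    K=np.array([[m['fx'],0,m['cx']],[0,m['fy'],m['cy']],[0,0,1]])
    n=cv2.undistortPoints(np.stack([u,v],-1).reshape(-1,1,2).astype(float),K,np.array([m['k1'],0,0,0.])).reshape(h,w,2)
    P=np.dstack([n*d[...,None],d])
    return (P-np.array(m['t']))@np.array(m['R'])   # world points per pixel
def ray(name,uv):
    m=bot.camera_model(name)
    K=np.array([[m['fx'],0,m['cx']],[0,m['fy'],m['cy']],[0,0,1]])
    n=cv2.undistortPoints(np.array(uv,float).reshape(-1,1,2),K,np.array([m['k1'],0,0,0.])).reshape(-1,2)
    R=np.array(m['R']);return -R.T@np.array(m['t']), np.c_[n,np.ones(len(n))]@R
def onplane(name,uv,z):
    o,r=ray(name,uv); return o+r*((z-o[2])/r[:,2:])
E
python3 - <<'E'
from h import *
for n in("top","side"):
    p,d=bot.camera(n); cv2.imwrite(f"pics/{n}0.png",p[...,::-1]); np.savez(f"{n}0",p=p,d=d)
    m=bot.camera_model(n); print(n,-np.array(m['R']).T@m['t'],np.array(m['R'])[2],m['fx'],m['k1'])
print(bot.get_obs())
E
```

```text
top [0.45643004 0.08225515 1.32675432] [ 0.13256459  0.01060323 -0.99111765] 487.7310099111018 -0.1825501134582086
side [0.64181928 0.8001574  0.60492412] [-0.06938753 -0.82856549 -0.55557591] 349.0619849797749 -0.08015920663975742
{'clock': 0.1, 'qpos': array([-1.17667695,  0.31167514,  0.01398289,  1.51291566, -0.00441828,
        1.31917017, -0.02723125]), 'qd': array([-0.00071684, -0.00191089, -0.00147237, -0.0041528 ,  0.0004448 ,
        0.00147859, -0.00083528]), 'joint_efforts': array([ 2.41377256e-04, -3.80859804e+01,  1.46326753e-01, -2.31243646e+01,
        1.22886541e-02,  8.06194148e-03,  1.47784334e-05]), 'tcp_pos': array([0.23188591, 0.49800798, 0.23030583]), 'tcp_rot': array([[-9.06545679e-01,  4.22106892e-01, -8.39024364e-04],
       [ 4.22107720e-01,  9.06543550e-01, -1.96586239e-03],
       [-6.91919375e-05, -2.13630271e-03, -9.99997716e-01]]), 'force': array([0.51711668, 0.28394384, 0.50466207]), 'wrist_torque': array([0.00752284, 0.02793628, 0.0313459 ]), 'finger_force': 0.0, 'grip_width': 0.0853566987045132}
```

View pics/top0.png

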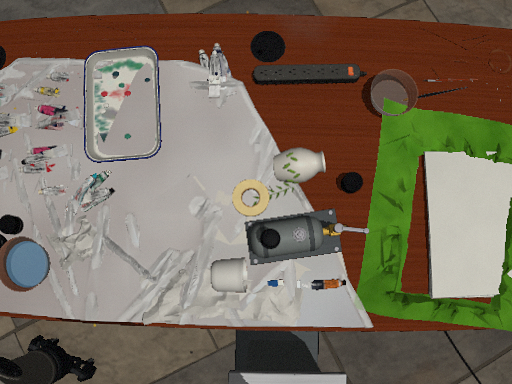

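View pics/side0.png

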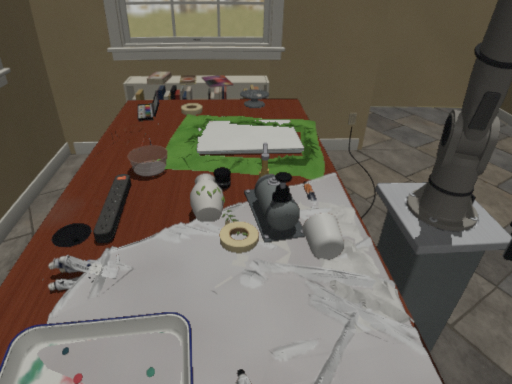

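The top view shows the knob at about (270,239), the pin collar near (300,233), the valve at (328,231) and the lever tip near (366,231). In the side view the knob is at (284,181) and the lever at (265,150). Next I measure these points.

```bash
python3 - <<'E'
from h import *
T=np.load("top0.npz");S=np.load("side0.npz")
P=pts("top",T['d']);Q=pts("side",S['d'])
def reg(P,u0,u1,v0,v1,z0,z1,n):
    s=P[v0:v1,u0:u1]; m=(s[...,2]>z0)&(s[...,2]<z1); 
    q=s[m]; print(n,len(q),q.mean(0).round(4),q.min(0).round(4),q.max(0).round(4)) if len(q) else print(n,0); return q
reg(P,255,285,222,255,.15,.18,"knob top")
reg(P,322,380,215,245,.115,.16,"lever top")
reg(P,285,316,218,248,.102,.16,"pin/collar")
reg(Q,270,298,168,200,.15,.18,"knob side")
reg(Q,255,275,135,180,.115,.16,"lever side")
q=reg(P,350,380,215,245,.115,.16,"tip")
# lever pixels
for v in range(222,242): print(v,' '.join('%4d'%(1000*z) for z in P[v,318:374:3,2]))
for n,I,(u0,u1,v0,v1) in(("t",T['p'],(240,380,190,275)),("s",S['p'],(235,335,130,230))):
    c=cv2.resize(I[v0:v1,u0:u1,::-1],None,fx=5 if n=="t" else 5,fy=5,interpolation=cv2.INTER_CUBIC); cv2.imwrite(f"pics/c{n}.png",c)
E
```

```text
knob top 257 [0.5092 0.0588 0.1642] [0.488  0.037  0.1541] [0.5314 0.0802 0.1709]
lever top 197 [ 0.5345 -0.1357  0.137 ] [ 0.5241 -0.1828  0.123 ] [ 0.548  -0.0983  0.1439]
pin/collar 150 [ 0.5215 -0.0156  0.1059] [ 0.4979 -0.0553  0.102 ] [0.5417 0.0199 0.117 ]
knob side 154 [0.5099 0.0643 0.1616] [0.4889 0.0395 0.1514] [0.5299 0.0808 0.166 ]
lever side 107 [ 0.5361 -0.1258  0.1317] [ 0.5246 -0.1808  0.1158] [ 0.5494 -0.0937  0.1398]
tip 90 [ 0.532  -0.1612  0.1379] [ 0.5241 -0.1828  0.123 ] [ 0.5389 -0.1369  0.1439]
222   79    5   12    5    8    5    3    0    0   -1    1    0    4    0   -3   -2    3    9   11
223   87    6    5    6    8   10   70  136   -1    0   -2    0    0    0    6   -1   -2    7   11
224   89   79    8   12   72   75  138  135  134   -1   -5    0    0   -5   -3    2    3    9    9
225   93   83    2    9   72   84  137  138  135   62    0   -1    2    0   -5    0    0    5   10
226   92   81    7   44   74   89  133  140  135  138   -2    0    2    0   -1    0    2    5    6
227   97   83   61   60   78  100  132  136  134  140  141  143  134   -5   -4  
[... 704 characters left out ...]
 3    9
235  100   87    5   11   66   71    4    8    0   -2    4    0    6   -2   -3    2   11    8   10
236   91   89   10    7    5    7    4    7    0    0   -4   -3   -1    3   -1    3    7    7   12
237   94   88    8    7    3   10    0    7   -1    0    0   -1    0    2   -3    3    4   12   10
238   93   89    8    4    6    7    5    4   -2    1    6    0    0   -5    1    1   13   14   12
239   91   88    7   13   11    3    7   11    2    2    0    1    3    2    0    0   12   11   11
240   93   83    9    2   10   10    3    7    0    0   -3   -2   -1   -1    0   -1    9    9   13
241   88   79   10    9    9   11   12    2   -4    1   -2    2   -1    0   -3   -1   12   14   11
```

View pics/ct.png

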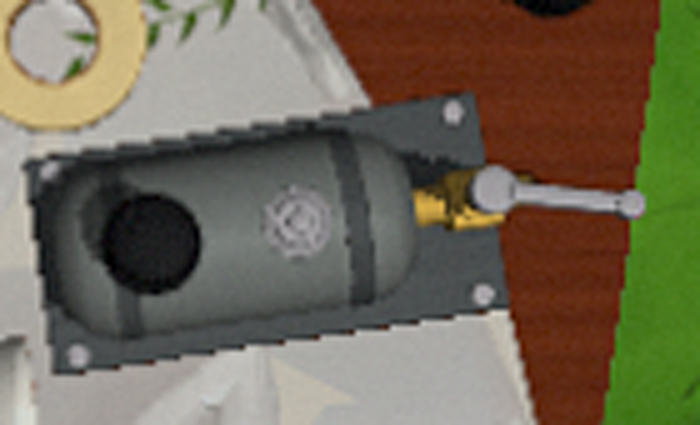

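View pics/cs.png

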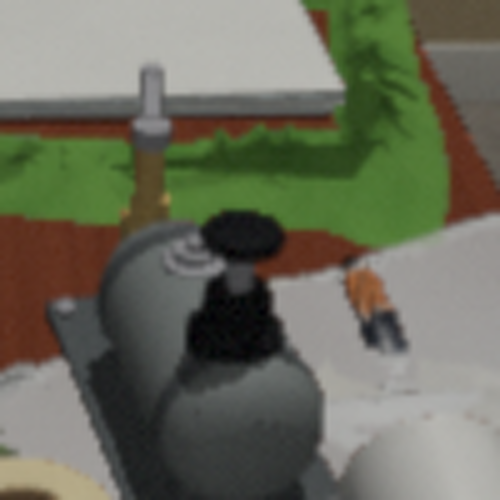

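Both crops confirm the layout. In full-image pixels of the top view the hub is at (338.8,227.6), the lever tip at (366.4,230.6), the knob at (270.4,238.6) and the pin at (299.6,234.4).

```bash
cat > geo.py <<'E'
from h import *
def sup(t): return 11*abs(np.cos(t))+14.5*abs(np.sin(t))
def path(hub,yaw,r,t,extra=0):
    R=np.array([[np.cos(yaw),-np.sin(yaw)],[np.sin(yaw),np.cos(yaw)]])
    d=np.array([-np.sin(t),-np.cos(t)]);n=np.array([-np.cos(t),np.sin(t)])
    return hub*1000+R@(r*d-n*(5+sup(t)+extra))
E
python3 - <<'E'
from geo import *
hub,=onplane("top",[(338.8,227.6)],.136);tip,=onplane("top",[(366.4,230.6)],.14);kn,=onplane("top",[(270.4,238.6)],.165);pin,=onplane("top",[(299.6,234.4)],.11)
print(hub,tip,kn,pin,np.linalg.norm(hub-tip),np.linalg.norm((hub-kn)[:2]),np.linalg.norm((pin-kn)[:2]))
# side: centres at crop px (151,128)/5 hub, (151,68) tip, (243,235) knob
s=[(235+151/5,130+125/5),(235+151/5,130+70/5),(235+243/5,130+235/5)]
for uv,z in zip(s,(.136,.14,.165)): print("side",onplane("side",[uv],z))
v=(kn-hub)[:2];yaw=np.arctan2(-v[0],v[1]);l=(tip-hub)[:2];
print("yaw",yaw,"lever",(np.arctan2(-v[1],-v[0])-np.arctan2(l[1],l[0])))
for t in np.arange(0,1.58,.1308): print(round(t,3),path(hub[:2],yaw,46,t).round(1))
E
```

```text
[ 0.53670711 -0.11027838  0.136     ] [ 0.53016007 -0.17809806  0.14      ] [0.50552277 0.05772034 0.165     ] [ 0.51972012 -0.01610446  0.11      ] 0.06825227379854507 0.17086847120146118 0.0751775607596876
side [[ 0.53762518 -0.10363093  0.136     ]]
side [[ 0.53157976 -0.16889417  0.14      ]]
side [[0.50976575 0.07030633 0.165     ]]
yaw 0.183533608727168 lever 0.27977140902493325
0.0 [ 560.8 -152.6]
0.131 [ 556.9 -155.3]
0.262 [ 552.4 -157.6]
0.392 [ 547.4 -159.6]
0.523 [ 541.9 -160.9]
0.654 [ 536.  -161.5]
0.785 [ 529.7 -161.2]
0.916 [ 523.2 -160. ]
1.046 [ 516.8 -157.7]
1.177 [ 510.5 -154.3]
1.308 [ 504.6 -149.9]
1.439 [ 499.4 -144.3]
1.57 [ 495.1 -137.9]
```

Call:
apply_moves(offset=[[20,-40,0],[27,-52,0],[27,-52,0],[27,-52,0],[27,-52,0],[27,-52,0],[27,-52,0],[27,-52,0],[27,-52,0],[27,-52,0],[27,-52,0],[27,-52,0]], rot=[[0,0,0.05],[0,0,0.05],[0,0,0.05],[0,0,0.05],[0,0,0.05],[0,0,0.05],[0,0,0.05],[0,0,0.05],[0,0,0.05],[0,0,0.05],[0,0,0.06],[0,0,0.06]], jaw=[0,0,0,0,0,0,0,0,0,0,0,0])

```text
clock: 1.6
tcp_pos: [0.5497, -0.1146, 0.2309]
tcp_rot: [[-0.983, -0.186, -0.001], [-0.186, 0.983, 0.001], [0.0, 0.001, -1.0]]
force: [1.1, -0.1, 0.3]
grip_width: 0.0004
finger_force: 0.0
```

Call:
apply_moves(offset=[[27,-41,0],[0,0,-40],[0,0,-40],[0,0,-38],[0,0,0]], rot=[[0,0,0],[0,0,0],[0,0,0],[0,0,0],[0,0,0]], jaw=[0,0,0,0,0])

```text
clock: 2.22
tcp_pos: [0.5729, -0.1531, 0.1095]
tcp_rot: [[-0.983, -0.183, -0.009], [-0.183, 0.983, 0.002], [0.008, 0.004, -1.0]]
force: [0.1, -0.0, 0.5]
grip_width: 0.0001
finger_force: 0.0
```

```bash
cat > look.py <<'E'
from h import *; import sys
n,cam,u0,u1,v0,v1=sys.argv[1],sys.argv[2],*map(int,sys.argv[3:7])
p,d=bot.camera(cam); f=min(800//(u1-u0),600//(v1-v0))
cv2.imwrite(f"pics/{n}.png",cv2.resize(p[v0:v1,u0:u1,::-1],None,fx=f,fy=f,interpolation=cv2.INTER_CUBIC)); np.savez(n,p=p,d=d)
o=bot.get_obs(); print(f,o['clock'],o['tcp_pos'],o['force'],o['qpos'].round(2))
E
python3 look.py s1 side 230 330 110 220
```

```text
5 2.275 [ 0.57503631 -0.15392055  0.11215396] [-0.37757915 -0.36271591  0.46451874] [-0.09  0.52  0.47  1.56 -0.25  1.12  2.19]
```

View pics/s1.png

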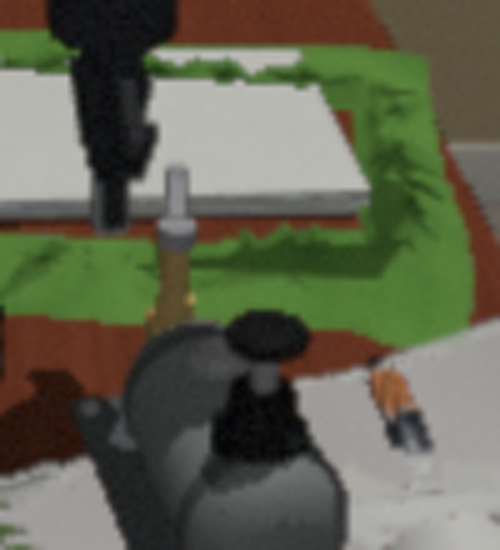

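The fingertips (crop 110,205) are on the far side of the lever (crop 177,200) and reach below it, so I can sweep.

Call:
apply_moves(offset=[[-15,-3,0],[-13,-3,0],[-5,-1,0],[-6,-1,0],[-6,0,0],[-7,1,0],[-6,2,0],[-6,4,0],[-6,4,0],[-5,6,0],[0,0,0]], rot=[[0,0,0],[0,0,0],[0,0,0],[0,0,0],[0,0,0],[0,0,0],[0,0,0],[0,0,0],[0,0,0],[0,0,0],[0,0,0]], jaw=[0,0,0,0,0,0,0,0,0,0,0])

```text
clock: 3.65
tcp_pos: [0.4999, -0.1444, 0.113]
tcp_rot: [[-0.983, -0.184, -0.002], [-0.184, 0.983, 0.001], [0.002, 0.002, -1.0]]
force: [0.2, 0.6, 0.2]
grip_width: -0.0001
finger_force: 0.0
```

Call:
apply_moves(offset=[[-3,3,0],[-1,3,0],[0,2,0],[0,0,0]], rot=[[0,0,0],[0,0,0],[0,0,0],[0,0,0]], jaw=[0,0,0,0])

```text
clock: 4.15
tcp_pos: [0.4967, -0.1372, 0.1131]
tcp_rot: [[-0.983, -0.183, -0.001], [-0.183, 0.983, 0.0], [0.001, 0.001, -1.0]]
force: [-0.3, -1.4, -0.7]
grip_width: 0.0001
finger_force: 0.4
```

```bash
python3 look.py t1 top 310 390 200 260
```

```text
10 4.2 [ 0.49682464 -0.13714919  0.11308965] [-0.22245951 -0.91995564 -0.05289115] [-0.14  0.36  0.48  1.79 -0.19  1.03  2.17]
```

View pics/t1.png

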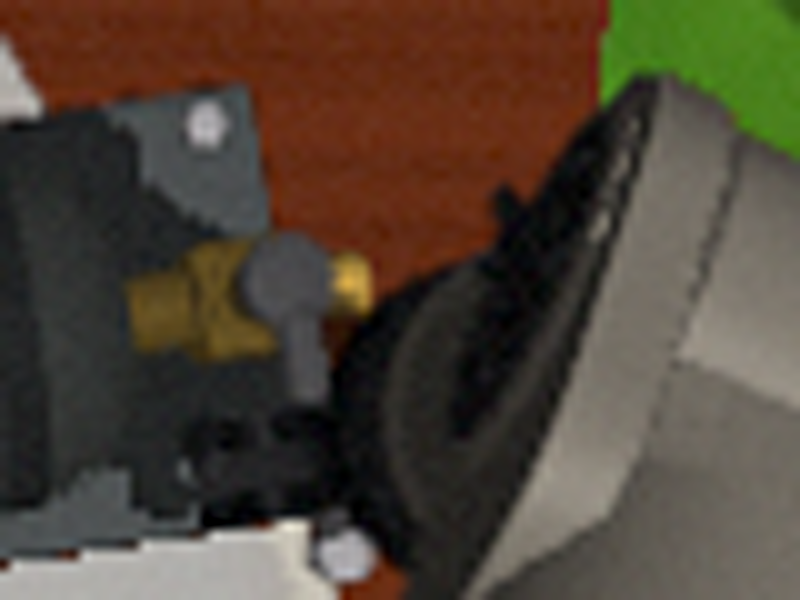

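The lever is nearly square across, with its tip at crop (345,555), i.e. (344.5,255.5) in the full image. I'll push on until the stop shows up in the force.

Call:
apply_moves(offset=[[0,2,0],[0,2,0],[0,0,0]], rot=[[0,0,0],[0,0,0],[0,0,0]], jaw=[0,0,0])

```text
clock: 4.58
tcp_pos: [0.4967, -0.1359, 0.1132]
tcp_rot: [[-0.983, -0.181, -0.0], [-0.181, 0.983, -0.004], [0.001, -0.003, -1.0]]
force: [-0.1, -5.4, -2.2]
grip_width: 0.0
finger_force: 2.6
```

```bash
python3 - <<'E'
from h import *
hub,tip=onplane("top",[(338.8,227.6)],.136)[0],onplane("top",[(344.5,255.5)],.14)[0]
v=(tip-hub)[:2]; print(v,np.linalg.norm(v), "theta",(-np.pi/2+.1835)-(np.arctan2(v[1],v[0])) , np.arctan2(v[1],v[0]))
E
```

```text
[-0.06806367 -0.01370502] 0.06942974999320879 theta 1.555597434964708 -2.9428937617596045
```

Call:
apply_moves(offset=[[0,2,0],[0,2,0],[0,2,0],[0,0,0]], rot=[[0,0,0],[0,0,0],[0,0,0],[0,0,0]], jaw=[0,0,0,0])

```text
clock: 5.08
tcp_pos: [0.4966, -0.1358, 0.1134]
tcp_rot: [[-0.984, -0.178, 0.001], [-0.178, 0.984, -0.011], [0.001, -0.012, -1.0]]
force: [-0.2, -14.3, -3.9]
grip_width: -0.0
finger_force: 6.7
```

Force rises with no motion, so the lever is on its stop. I back away, rise and go over the plunger.

Call:
apply_moves(offset=[[0,-12,0],[0,-15,0],[0,0,30],[0,0,40],[0,0,40],[3,51,0],[3,51,0],[2,54,0],[2,55,0],[0,0,-20],[0,0,0]], rot=[[0,0,0],[0,0,0],[0,0,0],[0,0,0],[0,0,0],[0,0,0],[0,0,0],[0,0,0],[0,0,0],[0,0,0],[0,0,0]], jaw=[0,0,0,0,0,0,0,0,0,0,0])

```text
clock: 6.45
tcp_pos: [0.5058, 0.0575, 0.202]
tcp_rot: [[-0.983, -0.185, -0.004], [-0.185, 0.983, -0.0], [0.004, 0.001, -1.0]]
force: [-0.0, -0.1, -0.1]
grip_width: 0.0
finger_force: 0.0
```

```bash
python3 look.py t2 top 240 370 190 280; python3 look.py s2 side 230 330 110 220
```

```text
6 6.5 [0.50670072 0.05636624 0.20300435] [-0.27813007 -1.00914234  0.08388367] [-0.46  0.26  0.39  1.68 -0.1   1.23  1.71]
5 6.55 [0.5073117  0.05577766 0.20367204] [-0.52272023  0.48334362  0.54709132] [-0.46  0.25  0.39  1.68 -0.1   1.23  1.71]
```

View pics/t2.png

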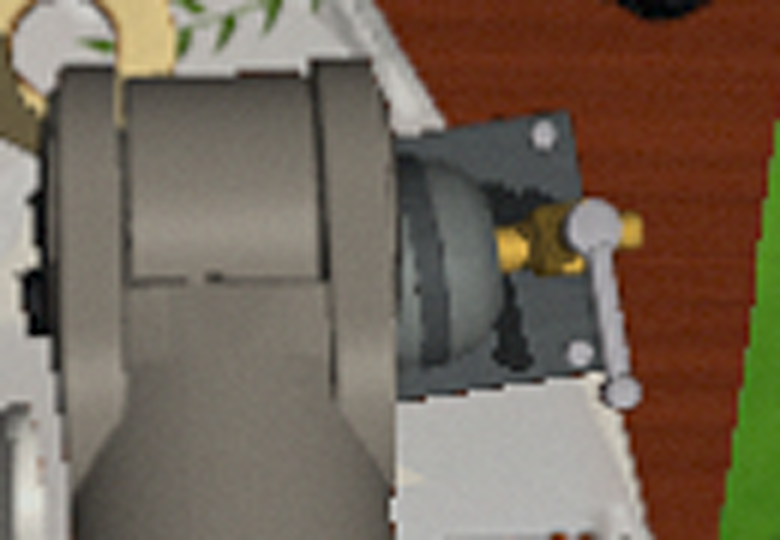

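View pics/s2.png

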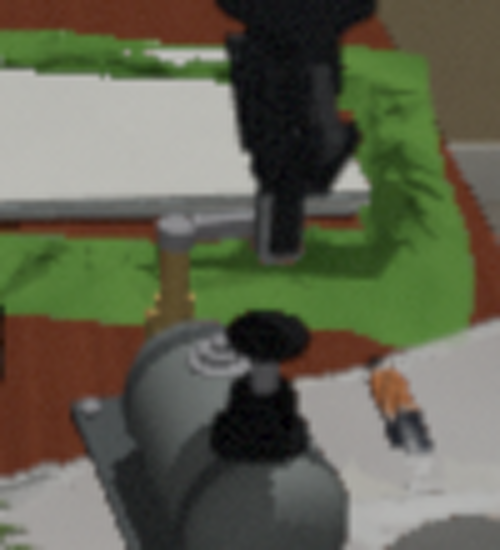

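The lever is square across: hub at crop (594,225), tip at (622,390) in the top view. The fingertips are centred over the knob, so I make the first stroke.

Call:
apply_moves(offset=[[0,0,-30],[0,0,-8],[0,0,-8],[0,0,-8],[0,0,-6],[0,0,0],[0,0,0]], rot=[[0,0,0],[0,0,0],[0,0,0],[0,0,0],[0,0,0],[0,0,0],[0,0,0]], jaw=[0,0,0,0,0,0,0])

```text
clock: 7.42
tcp_pos: [0.5065, 0.0555, 0.1453]
tcp_rot: [[-0.983, -0.182, -0.001], [-0.182, 0.983, 0.0], [0.001, 0.0, -1.0]]
force: [-6.0, -0.9, 9.0]
grip_width: -0.0
finger_force: 4.3
```

Call:
apply_moves(offset=[[0,0,-3],[0,0,-3],[0,0,0]], rot=[[0,0,0],[0,0,0],[0,0,0]], jaw=[0,0,0])

```text
clock: 7.8
tcp_pos: [0.5067, 0.0555, 0.1448]
tcp_rot: [[-0.983, -0.182, 0.0], [-0.182, 0.983, 0.002], [-0.0, 0.002, -1.0]]
force: [-16.3, -1.7, 37.3]
grip_width: 0.0002
finger_force: 18.7
```

Hard stop at z = 0.1448. Now I repeat full strokes.

Call:
apply_moves(offset=[[0,0,18],[0,0,20],[0,0,0],[0,0,0],[0,0,0],[0,0,0],[0,0,-12],[0,0,-8],[0,0,-8],[0,0,-8],[0,0,0],[0,0,0]], rot=[[0,0,0],[0,0,0],[0,0,0],[0,0,0],[0,0,0],[0,0,0],[0,0,0],[0,0,0],[0,0,0],[0,0,0],[0,0,0],[0,0,0]], jaw=[0,0,0,0,0,0,0,0,0,0,0,0])

```text
clock: 9.3
tcp_pos: [0.5082, 0.0567, 0.1449]
tcp_rot: [[-0.983, -0.183, 0.003], [-0.183, 0.983, 0.003], [-0.004, 0.002, -1.0]]
force: [-10.6, -1.1, 32.6]
grip_width: 0.0003
finger_force: 16.2
```

Call:
apply_moves(offset=[[0,0,18],[0,0,19],[0,0,0],[0,0,0],[0,0,0],[0,0,0],[0,0,-12],[0,0,-8],[0,0,-8],[0,0,-8],[0,0,0],[0,0,0]], rot=[[0,0,0],[0,0,0],[0,0,0],[0,0,0],[0,0,0],[0,0,0],[0,0,0],[0,0,0],[0,0,0],[0,0,0],[0,0,0],[0,0,0]], jaw=[0,0,0,0,0,0,0,0,0,0,0,0])

```text
clock: 10.8
tcp_pos: [0.5081, 0.0567, 0.1449]
tcp_rot: [[-0.983, -0.183, 0.003], [-0.183, 0.983, 0.002], [-0.003, 0.002, -1.0]]
force: [-8.6, -1.1, 27.3]
grip_width: 0.0002
finger_force: 13.5
```

Call:
apply_moves(offset=[[0,0,18],[0,0,18],[0,0,0],[0,0,0],[0,0,0],[0,0,0],[0,0,-12],[0,0,-8],[0,0,-8],[0,0,-8],[0,0,0],[0,0,0]], rot=[[0,0,0],[0,0,0],[0,0,0],[0,0,0],[0,0,0],[0,0,0],[0,0,0],[0,0,0],[0,0,0],[0,0,0],[0,0,0],[0,0,0]], jaw=[0,0,0,0,0,0,0,0,0,0,0,0])

```text
clock: 12.3
tcp_pos: [0.5081, 0.0567, 0.145]
tcp_rot: [[-0.983, -0.183, 0.003], [-0.183, 0.983, 0.002], [-0.003, 0.002, -1.0]]
force: [-8.5, -1.5, 27.1]
grip_width: -0.0001
finger_force: 13.5
```

Call:
apply_moves(offset=[[0,0,18],[0,0,18],[0,0,0],[0,0,0],[0,0,0],[0,0,0],[0,0,-12],[0,0,-8],[0,0,-8],[0,0,-8],[0,0,0],[0,0,0]], rot=[[0,0,0],[0,0,0],[0,0,0],[0,0,0],[0,0,0],[0,0,0],[0,0,0],[0,0,0],[0,0,0],[0,0,0],[0,0,0],[0,0,0]], jaw=[0,0,0,0,0,0,0,0,0,0,0,0])

```text
clock: 13.8
tcp_pos: [0.5081, 0.0567, 0.1449]
tcp_rot: [[-0.983, -0.183, 0.003], [-0.183, 0.983, 0.002], [-0.003, 0.002, -1.0]]
force: [-8.6, -0.5, 26.5]
grip_width: -0.0001
finger_force: 13.5
```

Call:
apply_moves(offset=[[0,0,18],[0,0,18],[0,0,0],[0,0,0],[0,0,0],[0,0,0],[0,0,-12],[0,0,-8],[0,0,-8],[0,0,-8],[0,0,0],[0,0,0]], rot=[[0,0,0],[0,0,0],[0,0,0],[0,0,0],[0,0,0],[0,0,0],[0,0,0],[0,0,0],[0,0,0],[0,0,0],[0,0,0],[0,0,0]], jaw=[0,0,0,0,0,0,0,0,0,0,0,0])

```text
clock: 15.3
tcp_pos: [0.5081, 0.0567, 0.1449]
tcp_rot: [[-0.983, -0.183, 0.003], [-0.183, 0.983, 0.002], [-0.003, 0.002, -1.0]]
force: [-7.7, -0.4, 26.7]
grip_width: 0.0004
finger_force: 13.5
```

Call:
apply_moves(offset=[[0,0,18],[0,0,18],[0,0,0],[0,0,0],[0,0,0],[0,0,0],[0,0,-12],[0,0,-8],[0,0,-8],[0,0,-8],[0,0,0],[0,0,0]], rot=[[0,0,0],[0,0,0],[0,0,0],[0,0,0],[0,0,0],[0,0,0],[0,0,0],[0,0,0],[0,0,0],[0,0,0],[0,0,0],[0,0,0]], jaw=[0,0,0,0,0,0,0,0,0,0,0,0])

```text
clock: 16.8
tcp_pos: [0.5081, 0.0567, 0.1449]
tcp_rot: [[-0.983, -0.183, 0.003], [-0.183, 0.983, 0.002], [-0.003, 0.002, -1.0]]
force: [-7.0, -0.2, 27.3]
grip_width: -0.0001
finger_force: 13.5
```

Call:
apply_moves(offset=[[0,0,25],[0,0,40],[0,0,45],[-10,50,0],[-10,50,0],[-10,50,0],[0,0,0]], rot=[[0,0,0],[0,0,0],[0,0,0],[0,0,0],[0,0,0],[0,0,0],[0,0,0]], jaw=[0,0,0,0,0,0,0])

```text
clock: 17.68
tcp_pos: [0.4744, 0.2127, 0.2488]
tcp_rot: [[-0.981, -0.194, -0.003], [-0.194, 0.981, 0.002], [0.003, 0.003, -1.0]]
force: [-0.0, -0.8, -0.2]
grip_width: 0.0003
finger_force: 0.0
```

```bash
python3 look.py t3 top 210 370 150 290; python3 look.py s3 side 230 330 110 220
python3 - <<'E'
from h import *
T=np.load("t3.npz");P=pts("top",T['d']);S=P[205:255,285:320]
m=(S[...,2]>.112)&(S[...,2]<.2);print(m.sum(),S[m].round(3)[:30])
k=P[225:252,255:285];k=k[(k[...,2]>.14)&(k[...,2]<.18)];print("knob",len(k),np.median(k,0) if len(k) else '')
h,t=onplane("top",[(338.8,227.6)],.136)[0],None
E
```

```text
4 17.725 [0.47569701 0.20893387 0.24894858] [ 0.01341981 -0.47064698 -0.36033239] [-0.69  0.24  0.3   1.57 -0.07  1.34  1.38]
5 17.775 [0.47659977 0.20655537 0.2492447 ] [-0.20401118 -0.30780697  0.00113608] [-0.68  0.24  0.3   1.57 -0.07  1.34  1.38]
25 [[ 0.526 -0.012  0.146]
 [ 0.526 -0.014  0.146]
 [ 0.526 -0.016  0.148]
 [ 0.526 -0.019  0.147]
 [ 0.524 -0.01   0.14 ]
 [ 0.523 -0.011  0.151]
 [ 0.524 -0.014  0.148]
 [ 0.523 -0.016  0.151]
 [ 0.524 -0.019  0.15 ]
 [ 0.521 -0.01   0.142]
 [ 0.521 -0.011  0.151]
 [ 0.521 -0.014  0.149]
 [ 0.521 -0.016  0.151]
 [ 0.521 -0.018  0.152]
 [ 0.521 -0.021  0.15 ]
 [ 0.519 -0.01   0.132]
 [ 0.519 -0.012  0.148]
 [ 0.518 -0.014  0.153]
 [ 0.519 -0.016  0.149]
 [ 0.519 -0.019  0.152]
 [ 0.518 -0.012  0.117]
 [ 0.517 -0.012  0.137]
 [ 0.516 -0.014  0.146]
 [ 0.516 -0.016  0.151]
 [ 0.511 -0.012  0.114]]
knob 258 [0.50935333 0.05887045 0.16424508]
```

View pics/t3.png

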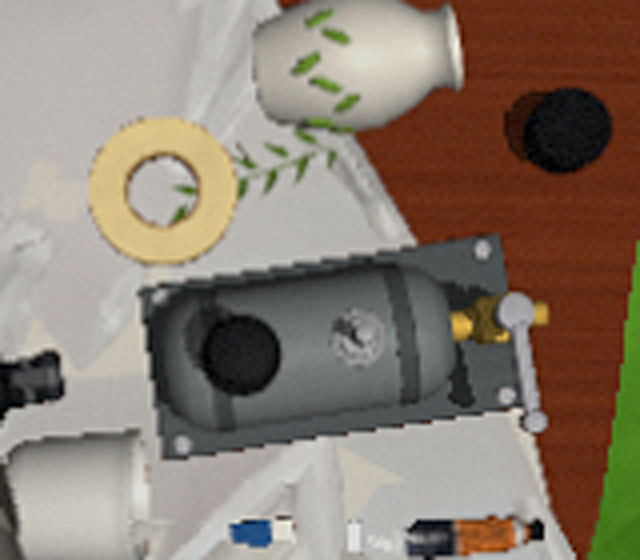

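View pics/s3.png

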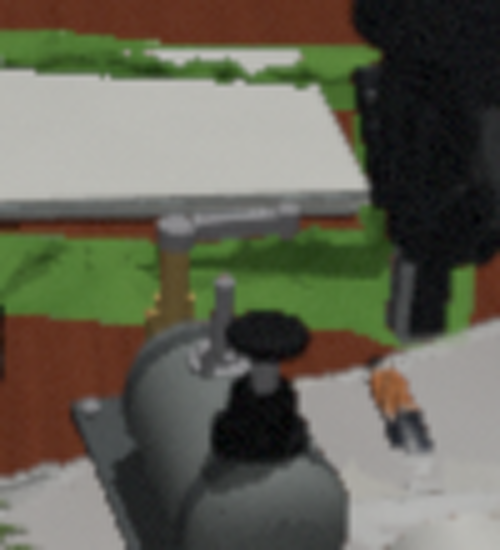

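The pin top, at crop (224,285) in the side view, measures 0.150 m, so it is fully out. The knob is up at 0.164 m, the lever is square across, and the bystanders look unmoved. I hand in now.

```bash
python3 -c "
from rig import bot; print(bot.close_job())"
```

```text
the job is handed in; nothing more can be done
None
```

The job is handed in: the vent lever is shut on its stop, seven full plunger strokes brought the pin fully out (its top measured at 150 mm), the plunger is back up, and the other things on the desk look unmoved.

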